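# Press a label holder home behind a parts rack's edge lip

## Task

One bin on the small parts rack has no label yet. Take the label holder out of the grooved off-cut, push its foot down behind the springy lip on the rack's front edge, centred in front of that bin with the card facing out to the front, until it is upright and fully home, without knocking the bottle, screwdriver or tape measure about. The adhesive under its foot still has to grab, so do not let go: finish while you are still holding the holder and pressing it firmly down (about 10 newtons).

Things in the scene. Friction and masses are not known exactly. Their poses are not given: they have to be found in the camera images.
- label_holder: Loose grey plastic plate 64 wide (its y), 74 tall (its z, up), 45 g. Upper 50 mm: card frame 10 thick (its x), good to pinch. Below it, centred: the foot, a tongue 24 deep, 5 thick, 64 wide, rounded underneath. Origin: middle of the foot's lower edge (frame is 24 to 74 above it). White card on its -x face. Starts upright, foot in the off-cut's groove, origin 14 mm above the bench.
- card_face (a point): Centre of the holder's front (card) face: 5 mm to -x of the holder's origin and 49.5 mm above it.
- groove_block: MDF off-cut 90 x 110 x 38 mm (x, y, z), fixed to the bench, with a groove 7 wide and 26 deep along y across the middle of its top. The holder stands in it, the shoulders of its frame on the block's top. Origin: centre of its underside, on the bench.
- rack: Fixed MDF parts rack: board 200 mm deep (x), 400 wide (y), top 110 above the bench; a low back 175 high at the rear. Origin: on the bench below the middle of the board's front face; +x points into the rack, its front looks to -x. A white label strip with a springy lip runs along the whole front face (see lip_mouth and rail).
- lip_mouth (a point): Centre of the strip's open mouth at mid-length, level with the board's top, 5 mm in front of its front face. Mouth 9 mm front to back (board's edge rounded 3 mm, lip flared), narrowing to 3 mm 10 mm lower. The 5 mm foot forces the lip forward: a push of about 3 to 6 N, then it slides on down easily to a hard stop, the frame's shoulders 2 mm above the board.
- rail: Fixed floor of the channel behind the lip, 9 mm deep (x), 400 long (y). Origin: on the floor's top, 88 mm above the bench (22 below the board's top), 2.5 mm in front of the board's face, at mid-length: the holder's origin comes to lie on this line when seated. Axes as the rack's.
- bin_bare: The bin without a label, full of hex nuts: black open hopper bin 105 wide (y), 140 deep (x), 65 high, front wall 34 high, fixed on the board in one of three places 125 mm apart. Origin: lower edge of its front wall at mid-width, on the board's top, 50 mm behind the board's front face. Axes as the rack's.
- bin_bolts: A bin of the same size, filled with bolts, that already has its label holder seated in the strip in front of it (fixed). Origin as for bin_bare.
- bin_washers: A bin of the same size, filled with washers, that already has its label holder seated in the strip in front of it (fixed). Origin as for bin_bare.
- glue_bottle: Cream plastic glue bottle with an orange cap, 52 mm across, 150 mm tall, standing loose on the bench. Leave alone. Origin: centre of its underside.
- screwdriver: Black-handled screwdriver, about 200 mm long, lying loose on the bench in front of the rack. Leave alone.
- tape_measure: Yellow tape measure case 62 x 34 x 58 mm standing loose on the bench. Leave alone. Origin: centre of its underside.
There are look-alikes about, which are no part of the job. Of the things that look like the label_holder, the smaller one is meant.

How it is judged (in metres and radians):
At the end, for the whole second after the job is handed in: Foot behind the lip and down on the channel floor (within 2 mm; 3 mm front to back), centred on the unlabelled bin to 15 mm, card to the front, upright to 5 degrees, at rest, the fingers still on the holder and pressing it onto the floor with over 4 N (z of label_holder in the frame of rail below 0.002 m and x of label_holder in the frame of rail between -0.003 and 0.003 m and y of label_holder in the frame of bin_bare between -0.015 and 0.015 m and x of card_face in the frame of rail below -0.001 m and angle between label_holder's own z axis and vertical below 0.09 rad and contact force between label_holder and rail above 4 N and contact force between the fingers and label_holder above 2 N and linear speed of label_holder below 0.01 m/s); the arm keeps its last pose, push and grip.
It fails at once if the glue bottle is knocked about (distance of glue_bottle from where it was at the start of the episode above 0.03 m or angle between glue_bottle's own z axis and vertical above 0.5 rad).
It fails at once if the screwdriver is pushed away (distance of screwdriver from where it was at the start of the episode above 0.03 m).
It fails at once if the tape measure is knocked about (distance of tape_measure from where it was at the start of the episode above 0.03 m or angle between tape_measure's own z axis and vertical above 0.5 rad).
It also fails if it takes over 45 s, if anything falls off the work surface, if the arm or the gripper's body presses on something with over 40 N, if the wrist force passes 120 N, or if a joint passes its speed limit or range.

## Robot

A 6-joint arm with a two-finger parallel gripper is mounted at the origin on the work surface. World frame = base frame: x ahead of the robot, y to its left, z up, the work surface at z = 0. Lengths are in mm, angles in rad, forces in N, time in s.
With the tool pointing down it reaches from about 350 to 850 mm from the base axis. Payload 8.1 kg.
Tool frame: the origin (TCP) lies on the centre line of the jaws, within the pads' length; the fingertips stand 8 mm ahead of it and the grasp point (between the pads) lies 11 mm behind it (bot.tip_reach is the distance from the TCP to the fingertips, in mm); x points along the fingers, y is the direction in which the jaws open and shut, and the axes are right-handed (so a half turn about x gives the same grasp; the last joint's range is limited). The gripper opens to 93 mm and grips with 3 to 60 N. Pads are 15 mm wide; open, the fingers measure 128 mm over their backs; the gripper's body (75 mm by 188 mm) begins 65 mm behind the grasp point.
Start: joints at [-1.195, 0.13, 1.488, -0, 1.523, -0.085], TCP at [266.818, -537.413, 190.935] pointing down, gripper open.
Joint ranges: [-2.96, 2.96], [-0.89, 2.26], [0.02, 2.5], [-1.34, 4.48], [0, 2.73], [-2.66, 2.66]. Speed limits (rad/s): [2.39, 2.39, 2.79, 3.14, 3.14, 3.14].

## Interface

Orientations are given as a unit quaternion [x, y, z, w].
In Python, from workcell import bot gives the robot as it stands. The module is installed in compiled form; this text tells all that it offers.
- The arm moves only by the shell command python3 -m inch 'ROWS' [OPENING] [FORCE]. ROWS is JSON, a list of rows, each an object with "offset": the shift along the tool's x, y, z in cm, a list of three; "twist": the turn, a rotation vector about the tool's x, y, z in rad, a list of three. A call has 1 to 12 rows; each row shifts and turns the commanded pose from where the row before left it, along the tool's axes as they then stand; what a row does not reach is not made up. A row lasts 1/10 s, in which the tool goes at most 50 mm and 8.59 degrees, less where a joint would pass 70% of its speed; a pose out of reach is approached as far as the arm can. A call is refused whole if a number of a shift passes 5 or a number of a turn 0.15, either way. A call with a gripper value outside its range is refused whole. OPENING is the opening, from -1 (shut) to 1 (fully open), so that 0 is half open, set as the call begins (- or left out, the last holds). The fingers move at their own pace and stop on an object; FORCE is the grip in N (left out, the last holds). Time passes only in rows, so rows that do not move let the fingers close. It gives the time, the measured TCP pose, the force and the opening at its end, in the units of the state.
- bot.get_obs(): the state, without advancing time (a new reading comes with each control period).
- bot.capture(name): name is "side" or "top" or "wrist"; returns a dict with "image" (420x560x3 uint8, red, green, blue), "depth" (420x560 float32, mm along the optical axis (not along the pixel's ray), 0 where there is no reading), "fov_y" (degrees; the focal length in pixels is half the picture's height over the tangent of half this angle, whatever the lens; pixels are square), "cx", "cy" (the principal point, pixels), "k1" (the pictures are not rectified: a ray, as slopes to the right and down, at radius r is drawn at 1 + k1 r^2 times it, then the intrinsics apply), "origin" and "orientation" of the camera in the world. Camera axes: x right, y up, looking along -z (the intrinsics and any distortion apply to the point x, -y, -z); pixel columns grow to the right and rows downward; lengths in mm; the calibration is good to about 2 mm. A picture is of the moment at which its call begins.
- bot.close_job(): hands the job in, once; it reports no verdict.
The state is a dict: "time": time; "q": joint angles; "qd": joint speeds; "joint_efforts": joint torques, N m; "tool_pos": TCP position; "tcp_rot": TCP orientation; "contact_force": force on the tool from outside, world axes, zero at the start; "wrist_torque": the same for the moment, N m; "gripper_width": opening from 0.0 (shut) to 1.0 (fully open).
Only numpy, scipy, OpenCV 4.12 (cv2) and the standard library are available. Lean on these libraries where they do the work, as an engineer would, in place of code of your own. Each camera call takes 0.05 s, during which the arm holds its last target.

## Working session

There is one attempt and no reset: what is moved stays moved. The work goes in short steps, Python scripts to look and compute and a shell command to move; the robot and the scene stay as the last step left them, time stands still between calls to the robot, and variables do not carry over. Pictures are saved under pics/ and viewed, and the job is handed in when it is done.

```bash
mkdir -p pics; cat > h.py <<'E'
import numpy as np, cv2
from workcell import bot
from scipy.spatial.transform import Rotation as R
def cap(n,save=None):
    c=bot.capture(n)
    if save: cv2.imwrite('pics/'+save+'.png',c['image'][:,:,::-1])
    np.savez('/tmp/'+n+'.npz',**c)
    return c
def f(c): return 210/np.tan(np.radians(float(c['fov_y']))/2)
def rays(c,uv):
    uv=np.atleast_2d(np.array(uv,float)); d=(uv-[float(c['cx']),float(c['cy'])])/f(c)
    s=d.copy()
    for _ in range(20): s=d/(1+float(c['k1'])*(s**2).sum(1,keepdims=True))
    v=np.c_[s[:,0],-s[:,1],-np.ones(len(s))]
    return v
def toworld(c,v): return R.from_quat(c['orientation']).apply(v)+np.array(c['origin'])
def depthpt(c,uv):
    uv=np.atleast_2d(np.array(uv)); d=c['depth'][uv[:,1].astype(int),uv[:,0].astype(int)]
    return toworld(c,rays(c,uv)*d[:,None])
def plane(c,uv,z):
    v=R.from_quat(c['orientation']).apply(rays(c,uv)); o=np.array(c['origin'])
    return o+v*((z-o[2])/v[:,2:3])
E
python3 - <<'E'
from h import *
for n in('side','top','wrist'):
    c=cap(n,n+'0'); print(n,c['origin'],c['orientation'],c['fov_y'],c['k1'])
o=bot.get_obs(); print(o, bot.tip_reach)
E
```

```text
side [208.15486068 740.86703436 795.0048981 ] [-0.08879192  0.39678292  0.8902211  -0.20539159] 54.67691785111329 -0.12092423367526435
top [ 316.80469142   30.33708536 1259.82052386] [ 0.06751067 -0.06287134 -0.69738316  0.7107364 ] 43.87601091306895 -0.1477021111890134
wrist [ 341.389409   -499.89248366  384.23873023] [-0.1266141   0.07969251 -0.52097251  0.84036041] 68.0684241768138 0.02300299616884516
{'time': 0.15, 'q': array([-1.19543301e+00,  1.31020254e-01,  1.48900426e+00,  3.79880702e-05,
        1.52297032e+00, -8.54079561e-02]), 'qd': array([ 0.0011554 , -0.00251117, -0.00262533, -0.00046278,  0.00192286,
       -0.00081083]), 'joint_efforts': array([ 3.07761684e-04, -5.60475361e+01, -4.92333949e+01,  7.67272571e-02,
        3.05300904e-02, -1.10678427e-04]), 'tool_pos': array([ 266.64488083, -536.98456776,  190.12263358]), 'tcp_rot': array([-0.68836553, -0.16196176,  0.68848222, -0.16097679]), 'contact_force': array([-1.15470213, -0.60709717, -0.32278229]), 'wrist_torque': array([ 0.07163557,  0.0362978 , -0.03888093]), 'gripper_width': 0.9980059813987575} 8.0
```

View pics/side0.png

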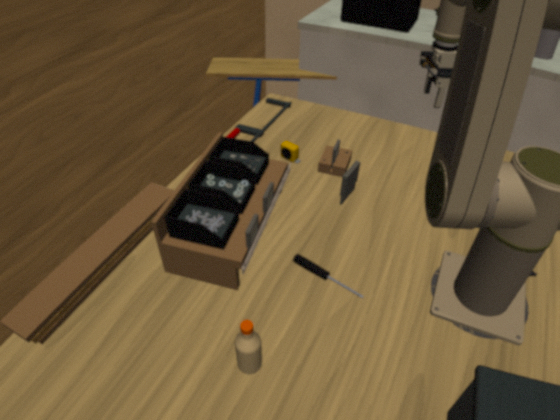

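View pics/top0.png

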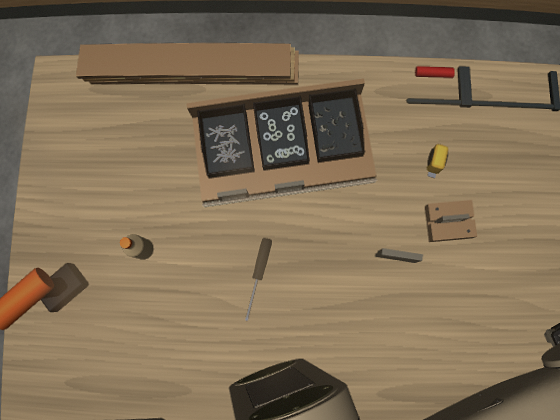

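View pics/wrist0.png

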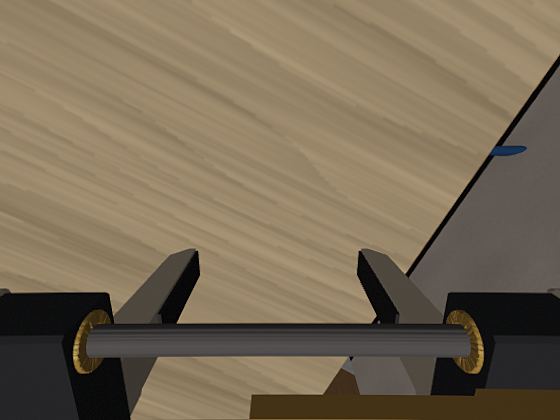

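```bash
python3 - <<'E'
from h import *
t=dict(np.load('/tmp/top.npz'));s=dict(np.load('/tmp/side.npz'))
a=t['image'][170:290,360:520,::-1]; b=s['image'][130:220,270:390,::-1]
a=cv2.resize(a,(640,480),interpolation=cv2.INTER_CUBIC); b=cv2.resize(b,(640,480),interpolation=cv2.INTER_CUBIC)
cv2.imwrite('pics/cropT.png',a); cv2.imwrite('pics/cropS.png',b)
b=cv2.resize(t['image'][70:220,180:390,::-1],(784,560),interpolation=cv2.INTER_CUBIC);cv2.imwrite('pics/cropR.png',b)
for n,uv in dict(block=(440,235),loose=(400,255),hold=(452,217),tape=(440,155),glue=(126,243),sd=(262,258),board=(340,175)).items(): print(n,depthpt(t,uv).round(1))
E
```

```text
block [[ 471.8 -319.6   38.6]]
loose [[ 417.1 -208.3  105.7]]
hold [[ 507.6 -335.1   88.1]]
tape [[ 664.5 -321.7   55.5]]
glue [[427.3 393.3 148.5]]
sd [[411.6 103.1  25. ]]
board [[594.5 -72.8 117. ]]
```

View pics/cropT.png

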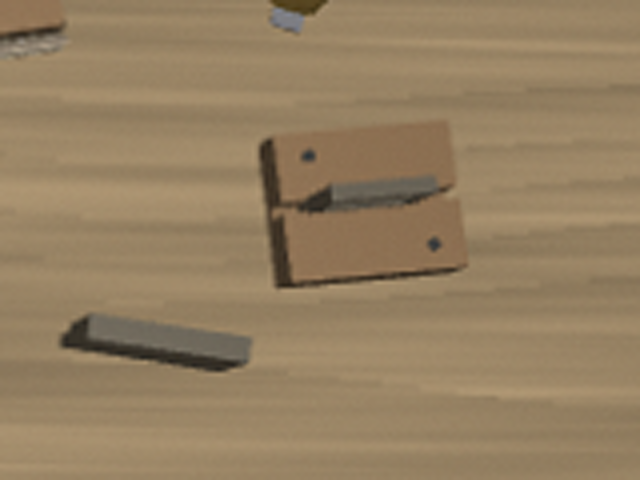

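View pics/cropS.png

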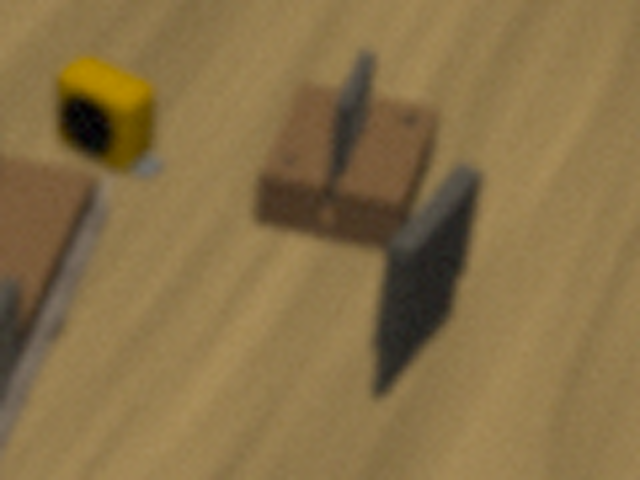

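View pics/cropR.png

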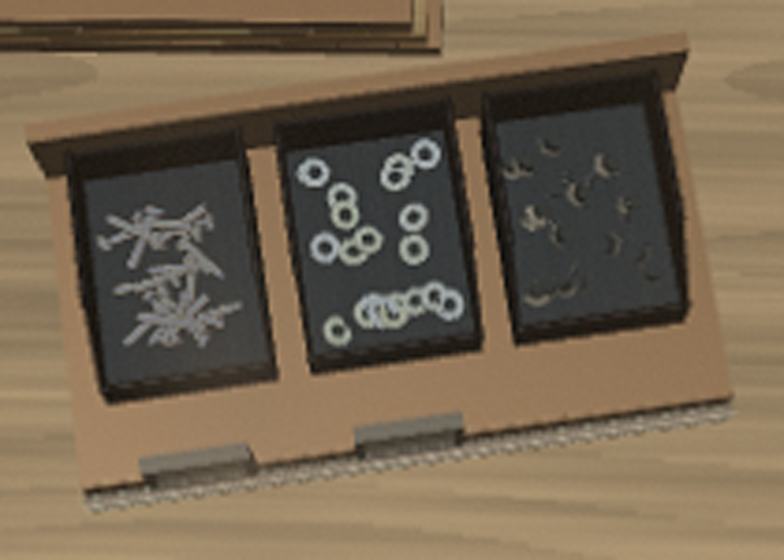

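```bash
python3 - <<'E'
from h import *
t=dict(np.load('/tmp/top.npz'))
vv,uu=np.mgrid[0:420,0:560]; uv=np.c_[uu.ravel(),vv.ravel()]
P=depthpt(t,uv).reshape(420,560,3); Z=P[...,2]; np.save('/tmp/P.npy',P)
img=t['image'].astype(int)
for nm,(u0,u1,v0,v1) in dict(board=(320,365,172,178),boardL=(210,216,160,190),bench=(300,360,230,240),block=(432,470,230,238)).items():
    z=Z[v0:v1,u0:u1]; print(nm,np.median(z),z.std())
for nm,(u0,u1,v0,v1) in dict(hold=(425,480,195,240),loose=(370,430,240,270)).items():
    z=Z[v0:v1,u0:u1]; m=z>(70 if nm=='hold' else 85)
    q=P[v0:v1,u0:u1][m]; r=cv2.minAreaRect(q[:,:2].astype(np.float32)); print(nm,m.sum(),np.median(q[:,2]),r, cv2.boxPoints(r).round(1).tolist())
# block top
z=Z[190:250,415:485]; m=(abs(z-38)<8); q=P[190:250,415:485][m]
r=cv2.minAreaRect(q[:,:2].astype(np.float32)); print('block',m.sum(),r)
# front board edge: for columns, the lowest row with z>95
pts=[]
for u in range(205,375,3):
    col=Z[150:215,u]; ok=np.where(col>95)[0]
    if len(ok): pts.append((u,150+ok.max()+0.5))
print(pts[::6])
e=plane(t,pts,110); A=np.polyfit(e[:,1],e[:,0],1); print(A, np.degrees(np.arctan(A[0])), e[0],e[-1],np.std(e[:,0]-np.polyval(A,e[:,1])))
E
```

```text
board 109.58282483566938 69.923061378931
boardL 127.97175194021156 119.83132842933072
bench -0.8804745189936511 51.4784157746808
block 37.41588615531134 2.4568573256726687
hold 144 87.52931953071777 ((426.7480773925781, -167.8697052001953), (29.865909576416016, 452.3295593261719), 25.239124298095703) [[316.79998779296875, 30.299999237060547], [509.70001220703125, -378.79998779296875], [536.7000122070312, -366.1000061035156], [343.79998779296875, 43.099998474121094]]
loose 324 105.75862739256786 ((387.1902770996094, -107.66801452636719), (52.51096725463867, 305.3534851074219), 17.264970779418945) [[316.79998779296875, 30.299999237060547], [407.3999938964844, -261.29998779296875], [457.6000061035156, -245.6999969482422], [366.8999938964844, 45.900001525878906]]
block 1457 ((508.85113525390625, -350.0194091796875), (89.75480651855469, 113.6445083618164), 6.316300868988037)
[(205, np.float64(205.5)), (223, np.float64(202.5)), (241, np.float64(200.5)), (259, np.float64(197.5)), (277, np.float64(195.5)), (295, np.float64(192.5)), (313, np.float64(189.5)), (331, np.float64(207.5)), (349, np.float64(184.5)), (367, np.float64(182.5))]
[-1.53562919e-01  5.54661185e+02] -8.730308654007732 [520.23540481 229.95162283 110.        ] [ 582.56198228 -148.50309158  110.        ] 11.518774207175811
```

```bash
python3 - <<'E'
from h import *
o=bot.get_obs(); T=R.from_quat(o['tcp_rot']); print(T.as_matrix().round(3))
w=dict(np.load('/tmp/wrist.npz')); 
print('cam in tool',T.inv().apply(w['origin']-o['tool_pos']).round(1),'view dir tool',T.inv().apply(R.from_quat(w['orientation']).apply([0,0,-1])).round(3), 'camx',T.inv().apply(R.from_quat(w['orientation']).apply([1,0,0])).round(3))
P=np.load('/tmp/P.npy'); t=dict(np.load('/tmp/top.npz')); D=t['depth']; Z=P[...,2]
for nm,(u0,u1,v0,v1,zl) in dict(hold=(425,480,195,240,80),loose=(370,430,240,270,97)).items():
    z=Z[v0:v1,u0:u1]; m=(z>zl)&(D[v0:v1,u0:u1]>0)
    q=P[v0:v1,u0:u1][m]; r=cv2.minAreaRect(q[:,:2].astype(np.float32)); print(nm,m.sum(),np.median(q[:,2]),r,q.mean(0))
pts=[]
for u in list(range(206,217))+list(range(252,272))+list(range(308,374)):
    col=Z[150:200+6,u]; ok=np.where((abs(col-110)<6)&(D[150:206,u]>0))[0]
    if len(ok): pts.append((u,150+ok.max()+0.5))
pts=np.array(pts); e=plane(t,pts,110)
for _ in range(5):
    A=np.polyfit(e[:,1],e[:,0],1); r=e[:,0]-np.polyval(A,e[:,1]); e=e[abs(r)<max(4,2*np.median(abs(r)))]
print(len(e),A,np.degrees(np.arctan(A[0])),np.std(r),e[0],e[-1])
E
```

```text
[[-0.     0.445 -0.896]
 [ 0.001 -0.896 -0.445]
 [-1.    -0.001 -0.   ]]
cam in tool [-194.1   -0.3  -83.5] view dir tool [ 0.955 -0.001  0.296] camx [0.001 1.    0.   ]
hold 129 87.62882636043787 ((509.7087097167969, -344.5376892089844), (10.595795631408691, 66.5900650024414), 5.723031997680664) [ 509.27396176 -343.24059255   87.62816824]
loose 290 105.90488034654436 ((419.7285461425781, -211.94607543945312), (92.97205352783203, 15.002811431884766), 81.82584381103516) [ 419.50857543 -211.11470295  105.91138201]
96 [-1.66114393e-01  5.58602646e+02] -9.431531716197245 0.6790316119049097 [520.27823147 227.68143738 110.        ] [ 582.56198228 -148.50309158  110.        ]
```

Candidates: the plate in the grooved block at top (452,217) measures about 64x10 mm, top at z 88. The loose plate at (400,256) measures 93x15 mm, top at z 106. The smaller one in the groove fits the description, and the crops confirm it. The bins in the top view are bolts (225,140) with a label, washers (280,135) with a label, and nuts (336,128) without one, so nuts is bin_bare. Next I'll use the wrist camera to find which side the card is on.

```bash
python3 -m inch '[{"offset":[-0.1,-0.8,-4],"twist":[0,0,0]},{"offset":[-0.1,-0.8,-4],"twist":[0,0,0]},{"offset":[-0.1,-0.8,-4],"twist":[0,0,0]},{"offset":[-0.1,-0.8,-4],"twist":[0,0,0]},{"offset":[-0.1,-0.8,-4],"twist":[0,0,0]},{"offset":[-0.1,-0.8,-4],"twist":[0,0,0]},{"offset":[-0.1,-0.8,-4],"twist":[0,0,0]},{"offset":[-0.1,-0.8,-4],"twist":[0,0,0]},{"offset":[0,0,0],"twist":[0,0,0]},{"offset":[0,0,0],"twist":[0,0,0]}]'
python3 - <<'E'
from h import *
c=cap('wrist','wrist1'); print(c['origin'])
E
```

```text
time: 1.15
tool_pos: [525.3, -337.0, 198.4]
tcp_rot: [-0.688, -0.162, 0.689, -0.162]
contact_force: [-0.7, 0.9, -0.1]
gripper_width: 1.002
[ 600.04792364 -299.5906432   392.54464747]
```

View pics/wrist1.png

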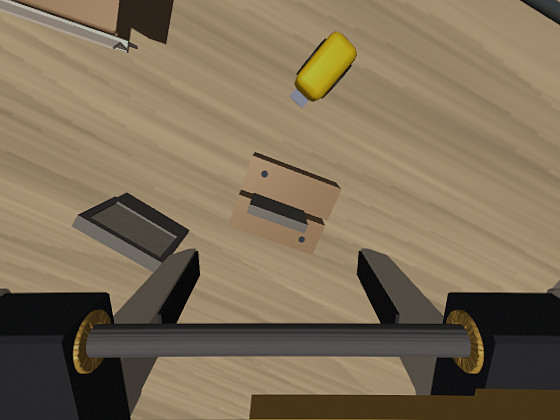

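```bash
python3 - <<'E'
from h import *
c=dict(np.load('/tmp/wrist.npz'))
a=cv2.resize(c['image'][140:270,60:360,::-1],(800,347),interpolation=cv2.INTER_CUBIC)
b=cv2.resize(c['image'][150:260,225:345,::-1],(600,550),interpolation=cv2.INTER_CUBIC); cv2.imwrite('pics/w1b.png',np.clip(b*1.6,0,255).astype(np.uint8))
cv2.imwrite('pics/w1a.png',np.clip(a*1.5,0,255).astype(np.uint8))
print(c['image'][198:212:2,270],c['image'][225,135])
E
```

```text
[[111  91  71]
 [ 35  35  33]
 [ 39  38  34]
 [ 40  38  35]
 [ 40  38  35]
 [ 39  38  36]
 [ 34  32  30]] [76 70 62]
```

View pics/w1b.png

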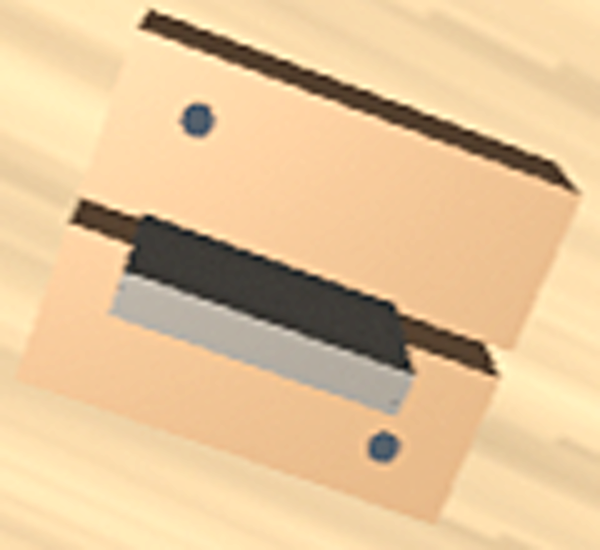

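View pics/w1a.png

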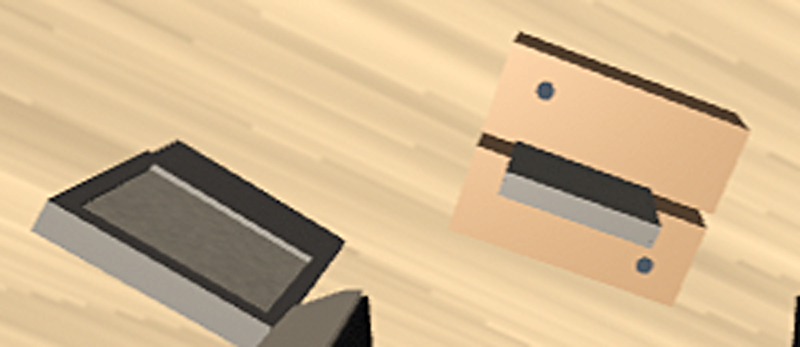

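```bash
python3 - <<'E'
from h import *
c=dict(np.load('/tmp/wrist.npz')); o=bot.get_obs()
q=plane(c,[(251,204.4),(307.4,225),(304.6,233),(247,212.6)],88); print(q.round(1))
print('len',np.linalg.norm(q[0]-q[1]),np.linalg.norm(q[3]-q[2]),np.linalg.norm(q[1]-q[2]),np.linalg.norm(q[0]-q[3]))
d=(q[0]-q[1])+(q[3]-q[2]); yaw=np.degrees(np.arctan2(-d[0],d[1])); ctr=q.mean(0); print('yaw',yaw,ctr)
# block top corners at z38 in crop b
b=np.array([(150,10),(578,192),(435,522),(18,378)])/5+[225,150]
B=plane(c,b,38); print(B.round(1),B.mean(0))
T=R.from_quat(o['tcp_rot']); print(T.as_matrix().round(3),o['tool_pos'])
print('shift tool', T.inv().apply(np.array([ctr[0],ctr[1],198])-o['tool_pos']))
E
```

```text
[[ 509.7 -313.6   88. ]
 [ 515.7 -375.5   88. ]
 [ 506.6 -377.    88. ]
 [ 499.9 -313.6   88. ]]
len 62.16653640823632 63.7567252064936 9.294261357872896 9.768008480079224
yaw 5.755800117324366 [ 507.98774002 -344.92198972   88.        ]
[[ 552.5 -294.    38. ]
 [ 559.1 -401.1   38. ]
 [ 470.1 -411.4   38. ]
 [ 458.6 -302.9   38. ]] [ 510.08566665 -352.35088865   38.        ]
[[-0.001  0.445 -0.895]
 [ 0.    -0.895 -0.445]
 [-1.    -0.001  0.001]] [ 524.58779503 -337.789251    198.4474045 ]
shift tool [ 0.46330719 -1.00473326 18.03922993]
```

```bash
python3 -m inch '[{"offset":[0,-0.1,1.7],"twist":[0,0,0]},{"offset":[0,0,0],"twist":[-0.15,0,0]},{"offset":[0,0,0],"twist":[-0.15,0,0]},{"offset":[0,0,0],"twist":[-0.15,0,0]},{"offset":[0,0,0],"twist":[-0.15,0,0]},{"offset":[0,0,0],"twist":[-0.15,0,0]},{"offset":[0,0,0],"twist":[-0.15,0,0]},{"offset":[0,0,0],"twist":[-0.15,0,0]},{"offset":[0,0,0],"twist":[-0.15,0,0]},{"offset":[0,0,0],"twist":[-0.015,0,0]},{"offset":[0,0,0],"twist":[0,0,0]},{"offset":[0,0,0],"twist":[0,0,0]}]' -0.3
python3 - <<'E'
from h import *
c=cap('wrist','wrist2'); o=bot.get_obs(); print(o['tool_pos'],R.from_quat(o['tcp_rot']).as_matrix().round(3),o['q'].round(3))
E
```

```text
time: 2.4
tool_pos: [508.5, -345.2, 199.0]
tcp_rot: [0.474, 0.524, -0.474, 0.524]
contact_force: [-0.6, -0.2, 0.7]
gripper_width: 0.351
[ 508.75255165 -344.93270626  198.97945502] [[-0.     0.995  0.101]
 [-0.     0.101 -0.995]
 [-1.    -0.     0.   ]] [-0.679  0.167  1.434 -0.     1.541 -0.781]
```

View pics/wrist2.png

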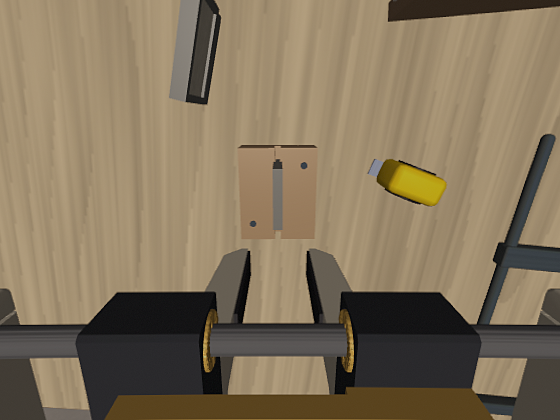

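The wrist view shows the holder (278,195) midway between the fingers and parallel to the pads. Descending.

```bash
python3 -m inch '[{"offset":[3,0,0],"twist":[0,0,0]},{"offset":[3,0,0],"twist":[0,0,0]},{"offset":[3,0,0],"twist":[0,0,0]},{"offset":[2.5,0,0],"twist":[0,0,0]},{"offset":[2,0,0],"twist":[0,0,0]},{"offset":[1,0,0],"twist":[0,0,0]},{"offset":[0,0,0],"twist":[0,0,0]},{"offset":[0,0,0],"twist":[0,0,0]}]' -0.3
python3 - <<'E'
from h import *
cap('side','side2')
c=cap('wrist','wrist3')
E
```

```text
time: 3.25
tool_pos: [509.8, -344.9, 54.9]
tcp_rot: [0.473, 0.525, -0.473, 0.526]
contact_force: [-1.0, -0.1, 1.0]
gripper_width: 0.352
```

View pics/wrist3.png

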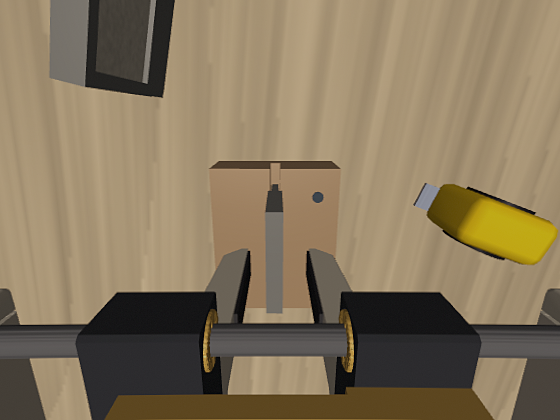

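The holder sits about 5 px (2–3 mm) left of the jaw centre. I'll shift -2 mm in tool y, then close.

```bash
python3 -m inch '[{"offset":[0,-0.2,0],"twist":[0,0,0]},{"offset":[0,0,0],"twist":[0,0,0]}]' -0.3 
python3 -m inch '[{"offset":[0,0,0],"twist":[0,0,0]},{"offset":[0,0,0],"twist":[0,0,0]},{"offset":[0,0,0],"twist":[0,0,0]},{"offset":[0,0,0],"twist":[0,0,0]},{"offset":[0,0,0],"twist":[0,0,0]},{"offset":[0,0,0],"twist":[0,0,0]},{"offset":[0,0,0],"twist":[0,0,0]}]' -1 45
python3 - <<'E'
from h import *
cap('wrist','wrist4')
E
```

```text
time: 3.55
tool_pos: [507.6, -345.1, 54.9]
tcp_rot: [0.473, 0.525, -0.473, 0.526]
contact_force: [0.1, -0.2, -0.5]
gripper_width: 0.348
time: 4.25
tool_pos: [507.4, -344.7, 54.0]
tcp_rot: [0.473, 0.526, -0.473, 0.526]
contact_force: [-0.6, 0.7, 0.6]
gripper_width: 0.099
```

View pics/wrist4.png

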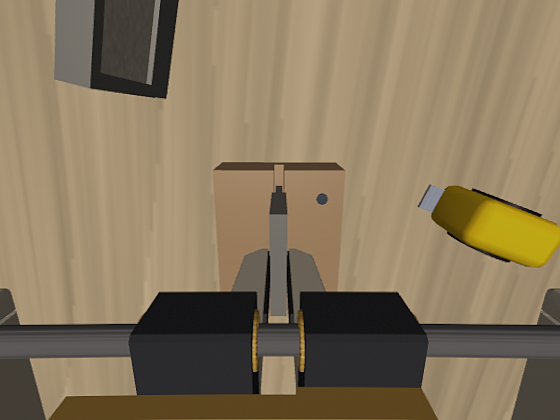

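Gripped: the opening reads 0.099, about 9–10 mm. Lifting.

```bash
python3 -m inch '[{"offset":[-1,0,0],"twist":[0,0,0]},{"offset":[-2,0,0],"twist":[0,0,0]},{"offset":[-3,0,0],"twist":[0,0,0]},{"offset":[-4,0,0],"twist":[0,0,0]},{"offset":[-4,0,0],"twist":[0,0,0]},{"offset":[-2,0,0],"twist":[0,0,0]},{"offset":[0,0,0],"twist":[0,0,0]},{"offset":[0,0,0],"twist":[0,0,0]}]'
python3 - <<'E'
from h import *
c=cap('side','side3');cap('wrist','wrist5')
a=cv2.resize(c['image'][90:230,250:410,::-1],(640,560),interpolation=cv2.INTER_CUBIC);cv2.imwrite('pics/s3c.png',np.clip(a*1.5,0,255).astype(np.uint8))
E
```

```text
time: 5.1
tool_pos: [507.4, -344.8, 214.2]
tcp_rot: [0.473, 0.525, -0.473, 0.526]
contact_force: [-0.2, -0.7, -2.0]
gripper_width: 0.1
```

View pics/s3c.png

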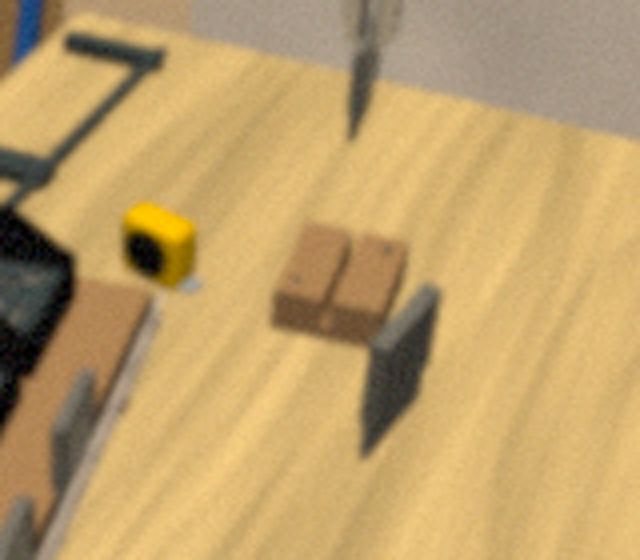

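View pics/wrist5.png

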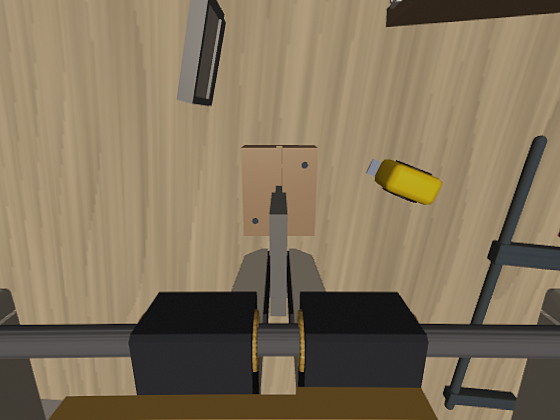

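```bash
python3 - <<'E'
from h import *
P=np.load('/tmp/P.npy'); t=dict(np.load('/tmp/top.npz')); D=t['depth']; Z=P[...,2]
cs=[]
for nm,(u0,u1,v0,v1) in dict(bolts=(212,252,184,204),wash=(268,310,176,198)).items():
    z=Z[v0:v1,u0:u1]; m=(z>152)&(z<172)&(D[v0:v1,u0:u1]>0)
    vs,us=np.where(m); uv=np.c_[us+u0,vs+v0]; q=plane(t,uv,162)
    r=cv2.minAreaRect(q[:,:2].astype(np.float32)); print(nm,m.sum(),np.median(z[m]),r,q.mean(0)); cs.append(np.array(r[0]))
d=cs[0]-cs[1]; print('spacing',np.linalg.norm(d),'yaw',np.degrees(np.arctan2(-d[0],d[1])),'third',cs[1]-d)
# bins: rim mask (dark) top height 175: use depth z>168 within bin areas
for nm,(u0,u1,v0,v1) in dict(bolts=(190,255,95,185),wash=(250,310,90,178),bare=(305,368,85,170)).items():
    z=Z[v0:v1,u0:u1]; g=t['image'][v0:v1,u0:u1].max(2)
    m=((z>139)&(z<150)&(D[v0:v1,u0:u1]>0)&(g<45)); vs,us=np.where(m)
    print(nm,m.sum())
a=t['image'][85:200,295:385,::-1]; cv2.imwrite('pics/bareT.png',np.clip(cv2.resize(a,(450,575),interpolation=cv2.INTER_CUBIC)*1.8,0,255).astype(np.uint8))
E
```

```text
bolts 151 160.98795913640924 ((539.7919921875, 164.70411682128906), (10.920315742492676, 63.97805404663086), 9.306472778320312) [539.85229403 164.82346883 162.        ]
wash 146 161.20913243972166 ((560.2326049804688, 41.3823127746582), (10.910731315612793, 62.30843734741211), 9.67248249053955) [560.15053042  41.47000799 162.        ]
spacing 125.00434394319142 yaw 9.411223732430022 third [580.67321777 -81.93949127]
bolts 138
wash 159
bare 236
```

View pics/bareT.png

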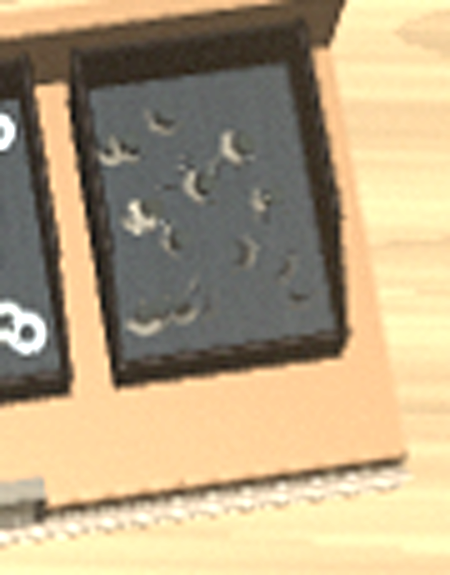

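```bash
python3 -m inch '[{"offset":[0,1.5,-4.2],"twist":[0,0,0]},{"offset":[0,1.5,-4.2],"twist":[0,0,0]},{"offset":[0,1.5,-4.2],"twist":[0,0,0]},{"offset":[0,1.5,-4.2],"twist":[0,0,0]},{"offset":[0,1.5,-4.2],"twist":[0,0,0]},{"offset":[0,1.2,-4.2],"twist":[0,0,0]},{"offset":[0,0,0],"twist":[-0.06,0,0]},{"offset":[0,0,0],"twist":[0,0,0]},{"offset":[0,0,0],"twist":[0,0,0]}]'
python3 - <<'E'
from h import *
c=cap('top','top4');cap('wrist','wrist6');cap('side','side4')
o=bot.get_obs(); M=R.from_quat(o['tcp_rot']).as_matrix();print(o['tool_pos'],M.round(4),np.degrees(np.arctan2(M[1,1],M[0,1])))
a=c['image'][100:230,260:420,::-1]; cv2.imwrite('pics/t4c.png',np.clip(cv2.resize(a,(720,585),interpolation=cv2.INTER_CUBIC)*1.5,0,255).astype(np.uint8))
E
```

```text
time: 6.1
tool_pos: [566.7, -85.1, 212.5]
tcp_rot: [0.457, 0.54, -0.458, 0.538]
contact_force: [-0.4, 0.3, -0.6]
gripper_width: 0.1
[567.01504388 -85.89331579 213.35270783] [[-9.000e-04  9.868e-01  1.618e-01]
 [ 1.000e-04  1.618e-01 -9.868e-01]
 [-1.000e+00 -9.000e-04 -3.000e-04]] 9.312066087149482
```

View pics/t4c.png

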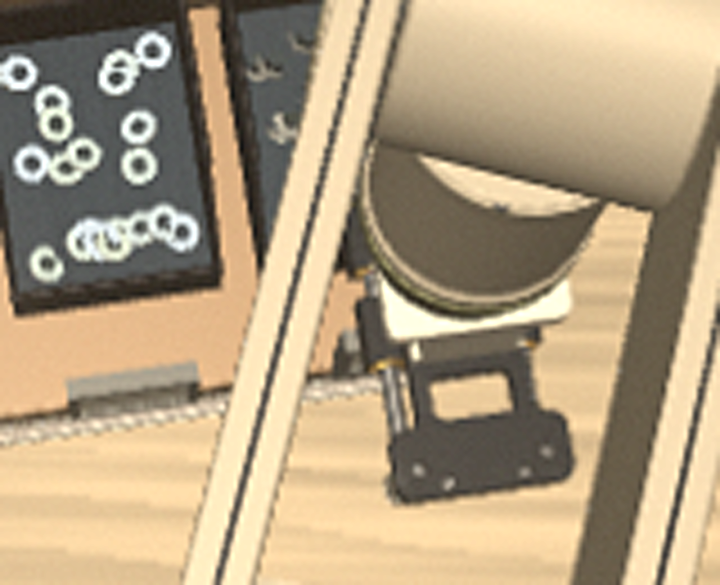

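View pics/wrist6.png

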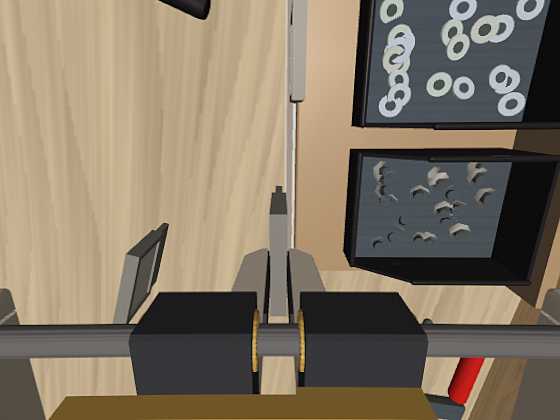

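View pics/side4.png

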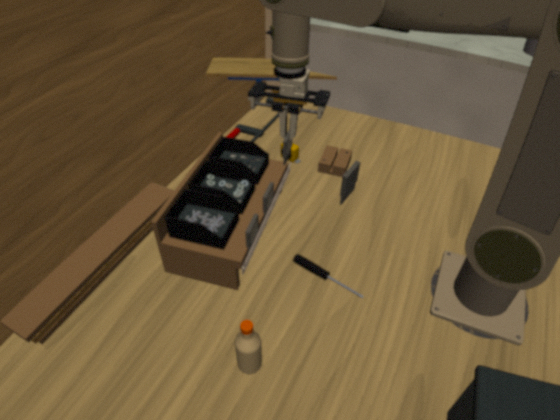

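```bash
python3 - <<'E'
from h import *
c=dict(np.load('/tmp/wrist.npz'))
a=c['image'][0:270,250:370,::-1]
cv2.imwrite('pics/w6a.png',np.clip(cv2.resize(a[0:150],(640,800),interpolation=cv2.INTER_CUBIC)[:600]*1.4,0,255).astype(np.uint8))
cv2.imwrite('pics/w6b.png',np.clip(cv2.resize(c['image'][170:330,220:380,::-1],(600,600),interpolation=cv2.INTER_CUBIC)*1.8,0,255).astype(np.uint8))
E
```

```text
(no output)
```

View pics/w6a.png

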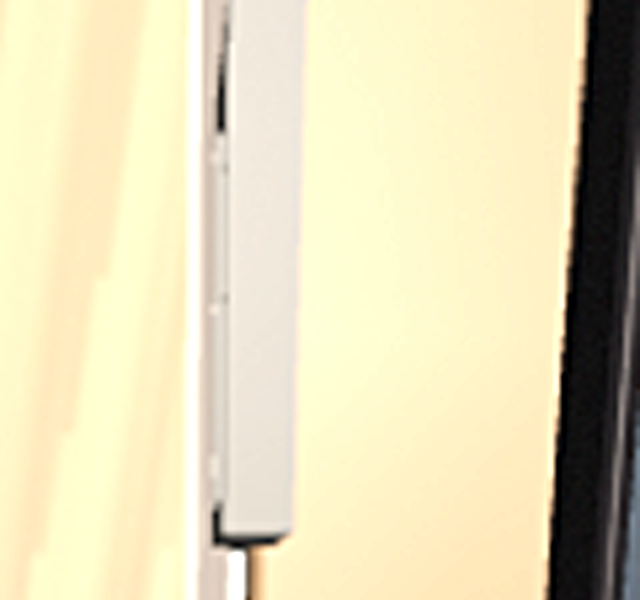

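View pics/w6b.png

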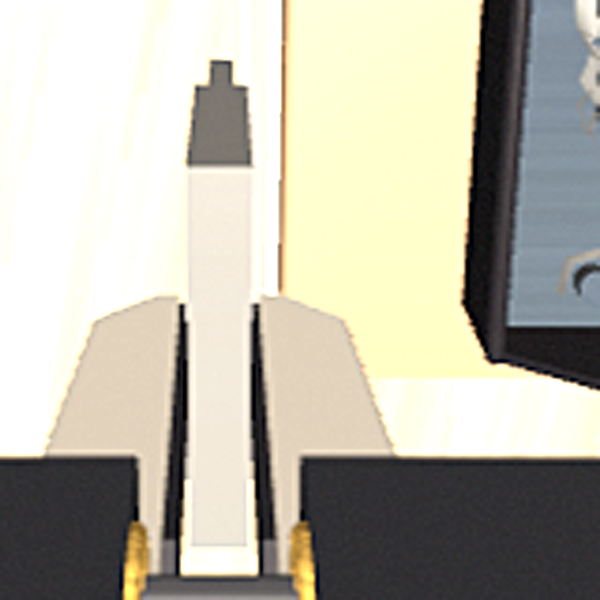

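```bash
python3 - <<'E'
from h import *
c=dict(np.load('/tmp/wrist.npz')); o=bot.get_obs(); tz=213.0
M=R.from_quat(o['tcp_rot']).as_matrix(); print(o['tool_pos'])
H=plane(c,[(270.1,214),(286.9,214),(285.8,315.6),(270.4,315.6)],tz-54.5+88); print(H.round(1),'len',np.linalg.norm(H[0]-H[3]),np.linalg.norm(H[0]-H[1]))
hc=H.mean(0); print('held ctr',hc)
L=plane(c,[(291.6,99.4),(304.8,99.4)],162); print(L.round(1),np.linalg.norm(L[0]-L[1]))
ex=np.array([np.cos(np.radians(9.4)),np.sin(np.radians(9.4)),0]); ey=np.array([-ex[1],ex[0],0])
lc=L.mean(0)+32*ey; print('washers label ctr',lc); S=lc-125*ey; print('seat',S)
E=plane(c,[(296.9,112),(295.4,190),(295.2,240)],110); print('board edge',E.round(1),[((e-S)@ex).round(1) for e in E])
print('delta held->seat in rack axes', (S-hc)@ex,(S-hc)@ey)
# bin_bare front corners: front wall outer lower/upper
for uv,z in [((345.5,265),144),((350.3,150),144)]: 
    p=plane(c,uv,z)[0]; print(p.round(1),(p-S)@ex,(p-S)@ey)
E
```

```text
[567.01504388 -85.89331579 213.35270783]
[[ 557.9  -54.5  246.5]
 [ 566.9  -53.   246.5]
 [ 577.1 -116.3  246.5]
 [ 568.  -117.8  246.5]] len 64.10616061519939 9.103673232527195
held ctr [567.44196967 -85.38604873 246.5       ]
[[561.9   9.1 162. ]
 [571.5  10.7 162. ]] 9.76719747666854
washers label ctr [561.45623543  41.49420231 162.        ]
seat [581.87198071 -81.82731789 162.        ]
board edge [[ 570.1    2.   110. ]
 [ 581.8  -69.6  110. ]
 [ 590.9 -121.5  110. ]] [np.float64(2.1), np.float64(1.9), np.float64(2.5)]
delta held->seat in rack axes 14.817480321987244 1.154149336809819
[ 637.5 -125.1  144. ] 47.80334636977129 -51.746067963760915
[617.6 -21.  144. ] 45.16360160298386 54.12991504512142
```

The wrist measurements agree with each other. The board edge comes out 2.2 mm behind the seat line (2.5 expected), and the bin_bare corners at ±52 mm about the target. Moving over the mouth and lowering to just above it.

```bash
python3 -m inch '[{"offset":[0,0.7,-0.1],"twist":[0,0,0]},{"offset":[0,0.65,0],"twist":[0,0,0]},{"offset":[2,0,0],"twist":[0,0,0]},{"offset":[2,0,0],"twist":[0,0,0]},{"offset":[1.5,0,0],"twist":[0,0,0]},{"offset":[0,0,0],"twist":[0,0,0]},{"offset":[0,0,0],"twist":[0,0,0]}]'
python3 - <<'E'
from h import *
c=cap('wrist','wrist7');cap('side','side5');o=bot.get_obs(); print(o['tool_pos'])
cv2.imwrite('pics/w7b.png',np.clip(cv2.resize(c['image'][30:330,200:380,::-1],(480,800),interpolation=cv2.INTER_CUBIC)[:600]*1.5,0,255).astype(np.uint8))
s=dict(np.load('/tmp/side.npz')); cv2.imwrite('pics/s5.png',np.clip(cv2.resize(s['image'][110:230,230:350,::-1],(600,600),interpolation=cv2.INTER_CUBIC)*1.5,0,255).astype(np.uint8))
E
```

```text
time: 6.95
tool_pos: [580.6, -81.8, 159.0]
tcp_rot: [0.457, 0.54, -0.457, 0.539]
contact_force: [0.6, -0.5, -0.4]
gripper_width: 0.105
[581.4079223  -81.94860283 160.27486369]
```

View pics/w7b.png

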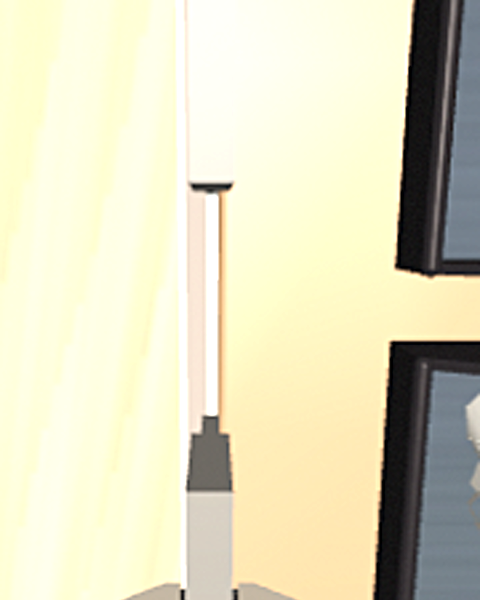

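View pics/s5.png

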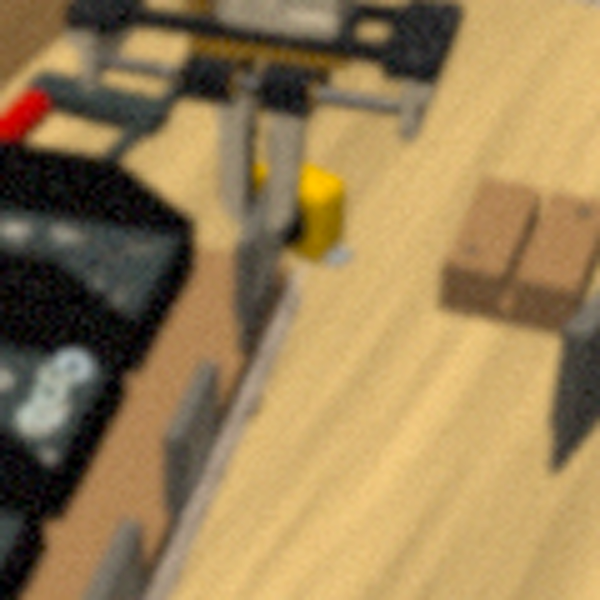

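```bash
python3 - <<'E'
import cv2,numpy as np
i=cv2.imread('pics/top0.png')
def z(n,a,k): cv2.imwrite('pics/'+n+'.png',np.clip(cv2.resize(a,None,fx=k,fy=k,interpolation=cv2.INTER_NEAREST)*2.0,0,255).astype(np.uint8))
z('cA',i[195:275,370:485],6); z('cB',i[170:210,205:315],7)
E
```

```text
(no output)
```

View pics/cA.png

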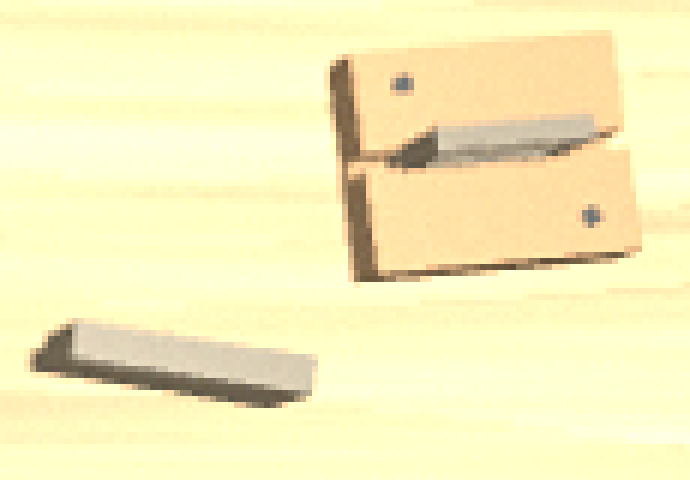

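View pics/cB.png

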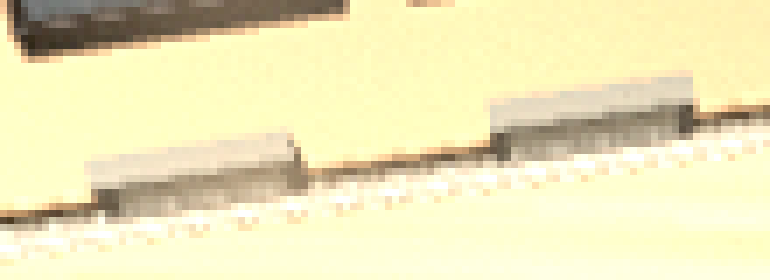

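In the enlarged top view, the small holder's robot-side face has the light card band, the same as the seated ones. The larger plate's robot-side face is plain. So the card already faces front, and the foot is in line with the mouth. Pushing in.

```bash
python3 -m inch '[{"offset":[0.5,0,0],"twist":[0,0,0]},{"offset":[0.5,0,0],"twist":[0,0,0]},{"offset":[0.3,0,0],"twist":[0,0,0]},{"offset":[0.2,0,0],"twist":[0,0,0]},{"offset":[0,0,0],"twist":[0,0,0]},{"offset":[0,0,0],"twist":[0,0,0]}]' -1 60
python3 -m inch '[{"offset":[0.3,0,0],"twist":[0,0,0]},{"offset":[0.2,0,0],"twist":[0,0,0]},{"offset":[0,0,0],"twist":[0,0,0]},{"offset":[0,0,0],"twist":[0,0,0]}]'
python3 -m inch '[{"offset":[0.3,0,0],"twist":[0,0,0]},{"offset":[0.2,0,0],"twist":[0,0,0]},{"offset":[0,0,0],"twist":[0,0,0]},{"offset":[0,0,0],"twist":[0,0,0]}]'
```

```text
time: 7.65
tool_pos: [580.5, -81.7, 143.9]
tcp_rot: [0.457, 0.54, -0.457, 0.539]
contact_force: [-1.0, 0.0, -0.2]
gripper_width: 0.098
time: 8.05
tool_pos: [580.8, -81.9, 139.3]
tcp_rot: [0.457, 0.539, -0.457, 0.54]
contact_force: [-1.6, -0.9, 2.8]
gripper_width: 0.095
time: 8.45
tool_pos: [580.3, -81.6, 133.3]
tcp_rot: [0.457, 0.54, -0.457, 0.539]
contact_force: [0.2, -1.2, -1.9]
gripper_width: 0.095
```

```bash
for i in 1; do python3 -m inch '[{"offset":[0.2,0,0],"twist":[0,0,0]},{"offset":[0.1,0,0],"twist":[0,0,0]},{"offset":[0,0,0],"twist":[0,0,0]},{"offset":[0,0,0],"twist":[0,0,0]}]'; done
python3 -m inch '[{"offset":[0.1,0,0],"twist":[0,0,0]},{"offset":[0,0,0],"twist":[0,0,0]},{"offset":[0,0,0],"twist":[0,0,0]}]'
python3 -m inch '[{"offset":[0.1,0,0],"twist":[0,0,0]},{"offset":[0,0,0],"twist":[0,0,0]},{"offset":[0,0,0],"twist":[0,0,0]}]'
```

```text
time: 8.85
tool_pos: [580.5, -81.7, 130.7]
tcp_rot: [0.457, 0.54, -0.457, 0.539]
contact_force: [-0.6, 0.3, 0.1]
gripper_width: 0.098
time: 9.15
tool_pos: [580.6, -81.7, 129.9]
tcp_rot: [0.457, 0.54, -0.457, 0.539]
contact_force: [-0.7, -1.0, 1.2]
gripper_width: 0.1
time: 9.45
tool_pos: [580.6, -81.7, 128.9]
tcp_rot: [0.457, 0.539, -0.457, 0.539]
contact_force: [-1.3, -0.0, 1.8]
gripper_width: 0.097
```

```bash
python3 -m inch '[{"offset":[0.05,0,0],"twist":[0,0,0]},{"offset":[0,0,0],"twist":[0,0,0]},{"offset":[0,0,0],"twist":[0,0,0]}]'
python3 -m inch '[{"offset":[0.05,0,0],"twist":[0,0,0]},{"offset":[0,0,0],"twist":[0,0,0]},{"offset":[0,0,0],"twist":[0,0,0]}]'
python3 -m inch '[{"offset":[0.05,0,0],"twist":[0,0,0]},{"offset":[0,0,0],"twist":[0,0,0]},{"offset":[0,0,0],"twist":[0,0,0]}]'
python3 -m inch '[{"offset":[0.05,0,0],"twist":[0,0,0]},{"offset":[0,0,0],"twist":[0,0,0]},{"offset":[0,0,0],"twist":[0,0,0]}]'
```

```text
time: 9.75
tool_pos: [580.6, -81.7, 128.4]
tcp_rot: [0.457, 0.54, -0.457, 0.539]
contact_force: [-1.2, -0.6, 2.7]
gripper_width: 0.095
time: 10.05
tool_pos: [580.6, -81.7, 127.9]
tcp_rot: [0.457, 0.54, -0.457, 0.54]
contact_force: [-1.4, -0.6, 2.7]
gripper_width: 0.098
time: 10.35
tool_pos: [580.8, -81.8, 127.8]
tcp_rot: [0.457, 0.539, -0.457, 0.54]
contact_force: [-2.4, -0.3, 5.2]
gripper_width: 0.098
time: 10.65
tool_pos: [580.9, -81.7, 127.8]
tcp_rot: [0.457, 0.539, -0.457, 0.54]
contact_force: [-2.4, 0.1, 7.9]
gripper_width: 0.099
```

```bash
python3 -m inch '[{"offset":[0.05,0,0],"twist":[0,0,0]},{"offset":[0.03,0,0],"twist":[0,0,0]},{"offset":[0,0,0],"twist":[0,0,0]},{"offset":[0,0,0],"twist":[0,0,0]},{"offset":[0,0,0],"twist":[0,0,0]}]'
python3 - <<'E'
from h import *
c=cap('wrist','wrist8');cap('side','side6');
for _ in range(3): print(bot.get_obs()['contact_force'])
cv2.imwrite('pics/w8.png',np.clip(cv2.resize(c['image'][0:330,200:380,::-1],(327,600),interpolation=cv2.INTER_CUBIC)*1.5,0,255).astype(np.uint8))
s=dict(np.load('/tmp/side.npz')); cv2.imwrite('pics/s6.png',np.clip(cv2.resize(s['image'][110:230,230:350,::-1],(600,600),interpolation=cv2.INTER_CUBIC)*1.5,0,255).astype(np.uint8))
E
```

```text
time: 11.15
tool_pos: [581.2, -81.8, 127.7]
tcp_rot: [0.457, 0.539, -0.457, 0.54]
contact_force: [-4.2, -0.3, 11.3]
gripper_width: 0.099
[-4.19763876  0.55419209 12.11737206]
[-4.19763876  0.55419209 12.11737206]
[-4.19763876  0.55419209 12.11737206]
```

View pics/w8.png

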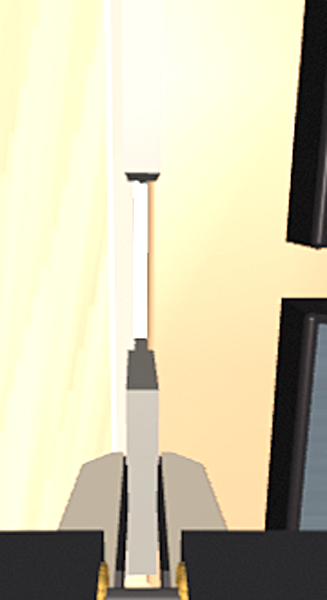

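View pics/s6.png

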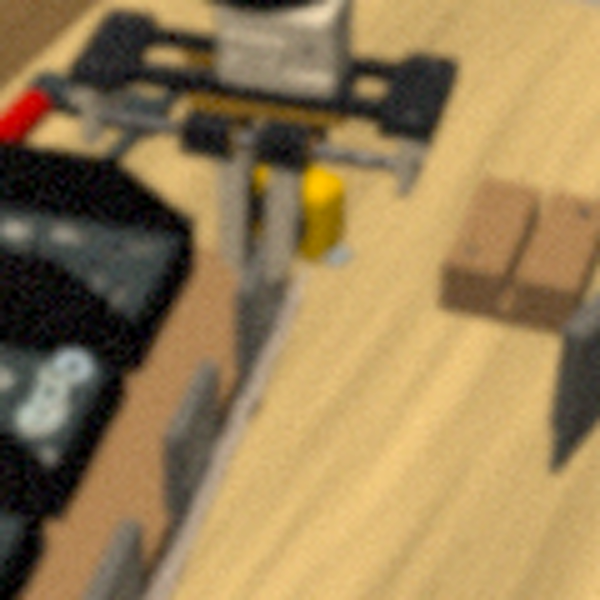

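```bash
python3 - <<'E'
from h import *
c=dict(np.load('/tmp/wrist.npz')); s=1.8333
for n,(u0,u1,v0,v1) in dict(held=(274,283,222,290),wash=(268,283,55,85)).items():
    vv,uu=np.mgrid[v0:v1,u0:u1]; p=depthpt(c,np.c_[uu.ravel(),vv.ravel()]); print(n,np.median(p,0).round(1))
p=lambda u,v:(200+u/1.8167,v/1.8182)
q=plane(c,[p(127,390),p(159,390)],162); w=plane(c,[p(124,172),p(160,172)],162); print(q.round(1),w.round(1),np.linalg.norm(q[0]-q[1]),np.linalg.norm(w[0]-w[1]))
ex=np.array([np.cos(np.radians(9.4)),np.sin(np.radians(9.4)),0]); ey=np.array([-ex[1],ex[0],0])
d=q.mean(0)-w.mean(0); print('x diff',d@ex,'y diff(ends: expect -125+64)',d@ey)
E
```

```text
held [580.3 -73.7 162.4]
wash [563.2  20.2 162.4]
[[572.  -50.8 162. ]
 [581.4 -49.2 162. ]] [[561.8   8.9 162. ]
 [571.2  10.5 162. ]] 9.514939126925572 9.529144779004056
x diff 0.3585345604139948 y diff(ends: expect -125+64) -60.55898999613445
```

The held holder's top is at z 162.4, exactly level with the seated washers label. It is within 0.4 mm of that label's line front to back and within 0.5 mm of centre. The push is about 12 N. Handing in.

```bash
python3 - <<'E'
from h import *
print(bot.close_job()); o=bot.get_obs(); print(o['time'],o['contact_force'],o['gripper_width'])
E
```

```text
the job is handed in; nothing more can be done
None
the job is handed in; nothing more can be done
```

The label holder is seated behind the lip in front of the nuts bin (the one without a label), and I handed the job in with the gripper still pinching it and pressing down. I took the smaller (64 mm) holder from the grooved off-cut and kept its card facing the front.

Last checks before handing in:
- **Height:** its top measured 162.4 mm, the same as the washers label holder already seated in the strip.
- **Position:** it was within about 0.4 mm of that holder's line front to back, and about 0.4 mm from the spot one 125 mm bin spacing along. Measured separately against the bin's own corners, it is centred to about 1 mm.
- **Push and grip:** about 11–12 N downward on a hard stop, commanded grip 60 N, jaws stopped on the frame at about 9–10 mm. There was also a sideways reaction of about 4 N; none of the position checks showed it had jammed.
- **Other objects:** the arm did not go near the bottle or screwdriver. The tape measure looked unmoved in the last crop. I did not re-measure any of the three at the end.
- **Card side:** I judged this from earlier pictures and did not re-photograph it after seating. The light card band showed on the robot-side face, and the opposite face was plain.
- **Time:** the last reading was 11.15 s of the 45 s allowed.

No check failed. The top and wrist cameras differed by about 1 mm on where the seat was, and I used the wrist view.

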